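# Tip plinth blocks and reject the one without its boss

### The arm

A 7-joint arm with a two-finger parallel gripper is mounted at the origin on the work surface. World frame = base frame: x ahead of the robot, y to its left, z up, the work surface at z = 0. Lengths are in m, angles in degrees, forces in N, time in s.
With the tool pointing down it reaches from about 0.4 to 0.9 m from the base axis. Payload 5.5 kg.
Tool frame: the origin (TCP) lies between the finger pads; the fingertips stand 17 mm ahead of it and the grasp point (between the pads) lies 2 mm behind it; z points along the fingers, y is the direction in which the jaws open and shut (so a half turn about z gives the same grasp; the last joint's range is limited). The gripper opens to 92 mm and grips with 3 to 60 N. Pads are 19 mm wide; open, the fingers measure 130 mm over their backs; the gripper's body (75 mm by 190 mm) begins 47 mm behind the grasp point.
Start: joints at [87.502, 28.699, -24.465, 88.831, 12.651, 65.22, -12.049], TCP at [0.196, -0.62, 0.214] pointing down, gripper open.
Joint ranges: [-164.97, 164.97], [-17.58, 116.51], [-87.97, 89.64], [11.32, 138.91], [-80.73, 260.73], [10.89, 115.49], [-147.41, 147.41]. Speed limits (degrees/s): [147.25, 147.25, 180, 180, 180, 180, 180].

### API

Orientations are given as [roll, pitch, yaw] about the fixed x, y, z axes, in that order (R = Rz(yaw) Ry(pitch) Rx(roll)).
In Python, from cell import ctrl gives the robot as it stands. The module is installed in compiled form; this text tells all that it offers.
- The arm moves only by the tool step_arm, never from a script. Its argument "rows" is one flat list of numbers, 7 for each row, row after row: the turn, a rotation vector about the world's x, y, z in degrees, then the shift along the world's x, y, z in cm, then the finger opening in cm, from 0 to 9.18. A call has 1 to 20 rows; each row shifts and turns the commanded pose from where the row before left it; what a row does not reach is not made up. A row lasts 1/12 s, in which the tool goes at most 41.7 mm and 7.16 degrees, less where a joint would pass 70% of its speed; a pose out of reach is approached as far as the arm can. A call with a gripper value outside its range is refused whole. The fingers move at their own pace and stop on an object; "newtons" is the grip in N (left out, the last holds). Time passes only in rows, so rows that do not move let the fingers close. It gives the time, the measured TCP pose, the force and the opening at its end, in the units of the state.
- ctrl.state(): the state, without advancing time (a new reading comes with each control period).
- ctrl.read_camera(name): name is "side" or "top"; returns a dict with "pixels" (480x640x3 uint8, red, green, blue), "z_map" (480x640 float32, m along the optical axis (not along the pixel's ray), 0 where there is no reading), "fx", "fy", "cx", "cy" (pixels), "k1" (the pictures are not rectified: a ray, as slopes to the right and down, at radius r is drawn at 1 + k1 r^2 times it, then the intrinsics apply), "eye" and "orientation" of the camera in the world. Camera axes: x right, y down, z forward; pixel columns grow to the right and rows downward; lengths in m; the calibration is good to about 2 mm. A picture is of the moment at which its call begins.
- ctrl.sign_off(): hands the job in, once; it reports no verdict.
The state is a dict: "time": time; "joint_pos": joint angles; "joint_velocities": joint speeds; "joint_efforts": joint torques, N m; "tcp_pos": TCP position; "orientation": TCP orientation; "contact_force": force on the tool from outside, world axes, zero at the start; "moment": the same for the moment, N m; "gripper_width": opening from 0.0 (shut) to 1.0 (fully open).
Only numpy, scipy, OpenCV 4.12 (cv2) and the standard library are available. Lean on these libraries where they do the work, as an engineer would, in place of code of your own. Each camera call takes 0.05 s, during which the arm holds its last target.

### The job

One of the two square white plaster blocks on the plywood board was cast without the round boss that belongs in the recess of its underside. Grip each block and lay it over gently onto one of its flat sides on the board, not letting it topple or drop, and let go, until both lie there with their undersides showing. Only then put the one whose boss is missing into the red reject tray, and leave the sound one lying on its side on the board.

Things in the scene. Friction and masses are not known exactly. Their poses are not given: they have to be found in the camera images.
- block_a: The sound block: white plaster block standing on the board: square shaft 56 x 56 x 66 mm high, a 44 mm square step 10 mm high on top (76 mm over all), 0.3 kg. Origin at its centre; z from underside to top, x and y square to the flat sides; at a small yaw to the board. Underside: square recess 38 mm wide, 14 mm deep, brown floor. In it a round plaster boss, 24 mm across, with a brass centre.
- block_b: The faulty block: white plaster block standing on the board: square shaft 56 x 56 x 66 mm high, a 44 mm square step 10 mm high on top (76 mm over all), 0.3 kg. Origin at its centre; z from underside to top, x and y square to the flat sides; at a small yaw to the board. Underside: square recess 38 mm wide, 14 mm deep, brown floor. It is empty. From above both blocks look alike.
- board: Fixed plywood board, 260 mm (its x) by 380 mm (its y) and 12 mm thick, on which the two blocks stand side by side along its y, their centres at least 180 mm apart. Origin at the centre of its underside, on the bench. A small flat terracotta rosette, 56 mm across and 18 mm high, lies near the middle of its +x edge. A lying block has its centre 40 mm above the bench.
- tray: Fixed open red reject tray, outside 220 x 220 mm and 45 mm high, walls and floor 6 mm thick. Origin at the centre of its underside, on the bench.
Things that resemble listed ones, but are neither listed nor needed, are in the scene too. What is shaped like the block_a but blue or purple is not meant. What is shaped like the block_b but blue is not meant.

How it is judged (in metres and radians):
On the way:
1. both blocks lie on a flat side on the board, at rest and let go (angle between block_a's own z axis and vertical between 1.36 and 1.78 rad and x of block_a in the frame of board between -0.13 and 0.13 m and y of block_a in the frame of board between -0.19 and 0.19 m and z of block_a in the frame of board between 0.03 and 0.05 m and linear speed of each of block_a, block_b below 0.03 m/s and angular speed of each of block_a, block_b below 0.3 rad/s and contact force between each of block_a, block_b and the fingers below 0.1 N and angle between block_b's own z axis and vertical between 1.36 and 1.78 rad and x of block_b in the frame of board between -0.13 and 0.13 m and y of block_b in the frame of board between -0.19 and 0.19 m and z of block_b in the frame of board between 0.03 and 0.05 m), for 0.2 s.
At the end, for the whole second after the job is handed in: Faulty block let go at rest in the red tray, any pose, centre inside the walls and under 70 mm above the bench; sound block let go at rest on a flat side on the board, its axis within 12 degrees of level, its centre over the board and 30 to 50 mm above the bench (angle between block_a's own z axis and vertical between 1.36 and 1.78 rad and x of block_a in the frame of board between -0.13 and 0.13 m and y of block_a in the frame of board between -0.19 and 0.19 m and z of block_a in the frame of board between 0.03 and 0.05 m and linear speed of each of block_a, block_b below 0.03 m/s and angular speed of each of block_a, block_b below 0.3 rad/s and contact force between each of block_a, block_b and the fingers below 0.1 N and x of block_b in the frame of tray between -0.1 and 0.1 m and y of block_b in the frame of tray between -0.1 and 0.1 m and z of block_b in the frame of tray below 0.07 m); the robot touches nothing.
It fails at once if a block topples or tumbles (turns faster than 7 rad/s, as it does when it falls over the last 20 degrees or more) (angular speed of any of block_a, block_b above 7 rad/s).
It fails at once if a block is dropped (moves faster than 0.7 m/s with its centre under 100 mm above the bench, as after a fall of 25 mm or more) ((linear speed of block_a above 0.7 m/s and height (world z) of block_a below 0.1 m) or (linear speed of block_b above 0.7 m/s and height (world z) of block_b below 0.1 m)).
It also fails if it takes over 70 s, if anything falls off the work surface, if the arm or the gripper's body presses on something with over 40 N, if the wrist force passes 120 N, or if a joint passes its speed limit or range.

## Working session

There is one attempt and no reset: what is moved stays moved. The work goes in short steps, Python scripts to look and compute and a tool call to move; the robot and the scene stay as the last step left them, time stands still between calls to the robot, and variables do not carry over. Pictures are saved under pics/ and viewed, and the job is handed in when it is done.

Besides the shell and the picture viewer there is one more tool, called after "Emit:" by a JSON object that holds its "fn" and its "kwargs", one argument or row to a line. step_arm: Moves the arm, as the interface text tells. Its arguments: {"type":"object","properties":{"rows":{"type":"array","items":{"type":"number"}},"newtons":{"type":"number"}},"required":["rows"]}

```bash
mkdir -p pics
python3 - <<'E'
from cell import ctrl
import cv2
s=ctrl.state();print(s)
for n in("top","side"):
    d=ctrl.read_camera(n)
    cv2.imwrite(f"pics/{n}0.png",d["pixels"][:,:,::-1])
    print(n,{k:d[k] for k in d if k not in("pixels","z_map")})
E
```

```text
{'time': 0.0, 'joint_pos': array([ 87.50046697,  28.75487079, -24.45305045,  88.88979926,
        12.65039693,  65.21974535, -12.0486698 ]), 'joint_velocities': array([ 0.08005817, -0.01697915,  0.03011947, -0.0362489 ,  0.10287022,
        0.04845381, -0.01226443]), 'joint_efforts': array([ 5.11417238e-04, -5.66580570e+01, -5.81558436e+00, -2.79111046e+01,
       -6.84892223e-02,  3.09121306e-02,  1.55687808e-04]), 'tcp_pos': array([ 0.19606532, -0.61897667,  0.21307844]), 'orientation': array([-1.79888966e+02, -4.60488570e-03,  1.75827439e+01]), 'contact_force': array([-0.19454817,  0.68175869, -0.1684048 ]), 'moment': array([-0.03781053,  0.0179134 ,  0.00959456]), 'gripper_width': 0.9972417197223646}
top {'fx': 505.7117129977794, 'fy': 505.7117129977794, 'cx': 320.06989572179816, 'cy': 238.20591808834055, 'k1': -0.1370656415711662, 'eye': array([ 0.28810548, -0.01777898,  0.95490526]), 'orientation': array([-1.66702475e+02, -6.97135684e-02, -8.90109246e+01])}
side {'fx': 589.5299385630688, 'fy': 589.5299385630688, 'cx': 325.17153625001373, 'cy': 233.31258648771086, 'k1': -0.07223788107921193, 'eye': array([0.04175271, 0.5237498 , 0.78771107]), 'orientation': array([-135.68241819,   -0.73803629, -141.79425364])}
```

View pics/top0.png

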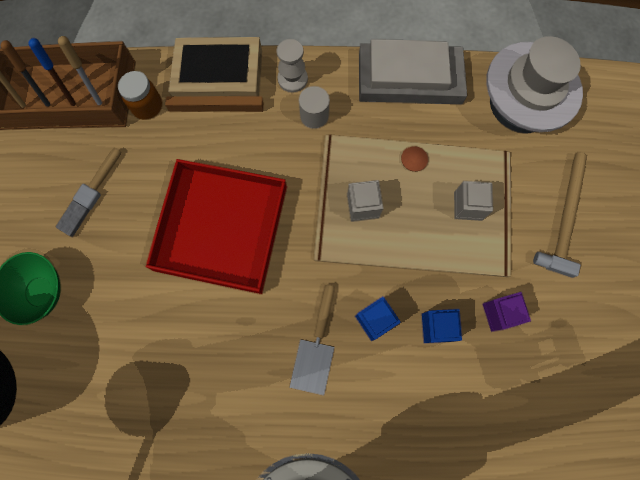

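View pics/side0.png

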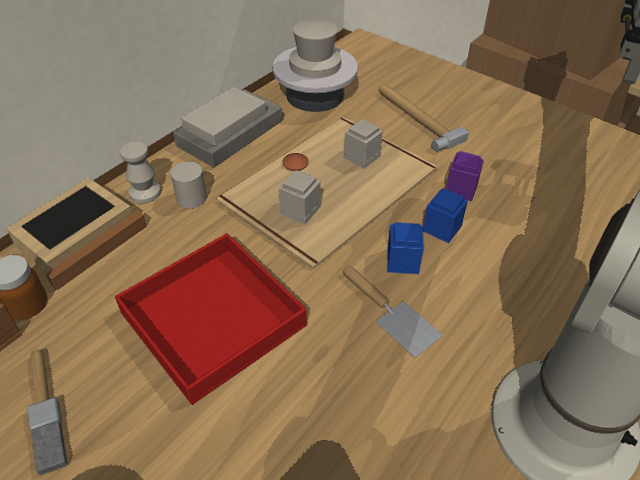

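```bash
cat > h.py <<'E'
import numpy as np,cv2
from scipy.spatial.transform import Rotation as R
from cell import ctrl
def cloud(d):
    K=np.array([[d["fx"],0,d["cx"]],[0,d["fy"],d["cy"]],[0,0,1]])
    v,u=np.mgrid[0:480,0:640]
    p=np.stack([u,v],-1).reshape(-1,1,2).astype(np.float64)
    n=cv2.undistortPoints(p,K,np.array([d["k1"],0,0,0,0])).reshape(480,640,2)
    r=np.dstack([n,np.ones((480,640))])
    Rw=R.from_euler('xyz',d["orientation"],degrees=True).as_matrix()
    ray=r@Rw.T
    P=d["eye"]+ray*d["z_map"][...,None]
    P[d["z_map"]==0]=np.nan
    return P,ray
def rect(pts):
    (c,s,a)=cv2.minAreaRect(pts.astype(np.float32)*1000)
    return np.round(c,1),np.round(s,1),round(a,1)
def top(name="top"):
    d=ctrl.read_camera(name);P,ray=cloud(d);return d,P,ray
E
python3 - <<'E'
from h import *
for n in("top","side"):
    d,P,ray=top(n)
    hsv=cv2.cvtColor(d["pixels"],cv2.COLOR_RGB2HSV)
    print(n,"bench z",np.nanmedian(P[300:340,100:300,2] if n=="top" else P[420:470,260:460,2]))
    m=((hsv[...,0]<8)|(hsv[...,0]>172))&(hsv[...,1]>190)
    m=cv2.morphologyEx(m.astype(np.uint8),cv2.MORPH_OPEN,np.ones((3,3)))
    nn,l,st,c=cv2.connectedComponentsWithStats(m)
    i=1+np.argmax(st[1:,4]);Q=P[(l==i)];Q=Q[~np.isnan(Q[:,0])]
    Qr=Q[Q[:,2]>0.04];print("tray",rect(Qr[:,:2]),np.median(Qr[:,2]))
    ok=(P[...,2]>0.03)&(P[...,2]<0.13)&(hsv[...,1]<60)&(P[...,0]<0.68)&(P[...,0]>.42)
    nn,l,st,c=cv2.connectedComponentsWithStats(ok.astype(np.uint8))
    for i in range(1,nn):
        if st[i,4]<150: continue
        Q=P[l==i]; 
        t=Q[Q[:,2]>0.081]; s=Q[Q[:,2]>0.07]
        print(c[i].round(),st[i,4],"zmax",np.percentile(Q[:,2],95))
        if len(t)>20: print(" step",rect(t[:,:2]),len(t)," shoulder",rect(s[:,:2]))
    b=(P[...,2]>0.007)&(P[...,2]<0.03)&(P[...,0]>.35)&(P[...,0]<.75)&(hsv[...,1]<160)
    nn,l,st,c=cv2.connectedComponentsWithStats(cv2.morphologyEx(b.astype(np.uint8),cv2.MORPH_OPEN,np.ones((5,5))))
    for i in range(1,nn):
        if st[i,4]>3000: Q=P[l==i];print("board",rect(Q[:,:2]),np.median(Q[:,2]))
    m=(hsv[...,0]<12)&(hsv[...,1]>120)&(hsv[...,1]<=200)&(P[...,2]>.018)&(P[...,2]<.04)&(P[...,1]<0.06)
    print("rosette",np.median(P[m],0))
E
```

```text
top bench z 2.130797043642385e-05
tray (array([530.7, 181.1]), array([221.8, 220.9]), 79.2) 0.0442820743476815
[365. 199.] 1128 zmax 0.08988471619358616
 step (array([573.9, -95.6]), array([50.3, 48.5]), 7.6) 581  shoulder (array([575.8, -96.9]), array([56.9, 54.8]), 8.2)
[474. 199.] 1223 zmax 0.09033662019569322
 step (array([ 579.6, -304.4]), array([54. , 48.3]), 1.9) 575  shoulder (array([ 580.9, -304.4]), array([55.8, 56.3]), 87.2)
board (array([ 585.1, -201.6]), array([357.9, 262.7]), 85.9) 0.012248688759319837
rosette [ 0.67331956 -0.19872029  0.02381864]
side bench z 7.600409615571291e-05
tray (array([531.5, 183.4]), array([220.5, 222.8]), 79.3) 0.043935482456496144
[363. 140.] 1152 zmax 0.08926344311342269
 step (array([ 579.3, -300.6]), array([48., 53.]), 84.3) 348  shoulder (array([ 581.1, -301.3]), array([58.2, 59. ]), 87.9)
[300. 194.] 1395 zmax 0.08889209938658411
 step (array([576.8, -94.9]), array([45.9, 46.1]), 8.3) 454  shoulder (array([576.8, -94.3]), array([57.4, 57.6]), 9.1)
board (array([ 585.7, -200. ]), array([385.1, 265.4]), 86.1) 0.01194048152835775
rosette [ 0.67190776 -0.19297193  0.02326607]
```

```bash
cat >> h.py <<'E'
def tgt(c,yaw,th,off=(0,.005,.005),back=0.0):
    """c block centre (upright block frame th=start -45). returns TCP pos, Rot; th tilt of tool, block tilt=th+45"""
    B=R.from_euler('z',yaw,degrees=True)*R.from_euler('x',th+45,degrees=True)
    T=R.from_euler('z',yaw,degrees=True)*R.from_euler('x',th,degrees=True)*R.from_euler('xyz',[180,0,90],degrees=True)
    a=-T.apply([0,0,1])
    return np.array(c)+B.apply(off)-.002*a+back*a, T
def delta(p,T,s=None):
    s=s or ctrl.state()
    C=R.from_euler('xyz',s["orientation"],degrees=True)
    print("now",s["tcp_pos"].round(4),s["orientation"].round(1),"t",round(s["time"],2),"F",s["contact_force"].round(1),"w",round(s["gripper_width"]*9.18,2))
    print(" rotvec",(T*C.inv()).as_rotvec(degrees=True).round(1),"shift cm",((p-s["tcp_pos"])*100).round(2))
E
python3 - <<'E'
from h import *
cR=[.5805,-.3028,.05]
T0=R.from_euler('xyz',[180,0,87.5],degrees=True)
p,T=tgt(cR,-2.5,-45,back=.11);print(p)
delta(p,T)
delta(p,T0)
E
```

```text
[ 0.5840492  -0.22150991  0.13136753]
now [ 0.1962 -0.6193  0.2135] [-179.9   -0.    17.6] t 0.2 F [1.1 0.3 0.1] w 9.17
 rotvec [-38.   29.   66.1] shift cm [38.79 39.77 -8.21]
now [ 0.1962 -0.6193  0.2135] [-179.9   -0.    17.6] t 0.2 F [1.1 0.3 0.1] w 9.17
 rotvec [-0.  -0.1 69.9] shift cm [38.79 39.77 -8.21]
```

Emit:
{"fn": "step_arm", "kwargs": {
  "rows": [0,0,3.9,2.15,2.2,0.3,9.18,0,0,3.9,2.15,2.2,0.3,9.18,0,0,3.9,2.15,2.2,0.3,9.18,0,0,3.9,2.15,2.2,0.3,9.18,0,0,3.9,2.15,2.2,0.3,9.18,0,0,3.9,2.15,2.2,0.3,9.18,0,0,3.9,2.15,2.2,0.3,9.18,0,0,3.9,2.15,2.2,0.3,9.18,0,0,3.9,2.15,2.2,0.3,9.18,0,0,3.9,2.15,2.2,0.3,9.18,0,0,3.9,2.15,2.2,0.3,9.18,0,0,3.9,2.15,2.2,0.3,9.18,0,0,3.9,2.15,2.2,0.3,9.18,0,0,3.9,2.15,2.2,0.3,9.18,0,0,3.9,2.15,2.2,0.3,9.18,0,0,3.9,2.15,2.2,0.3,9.18,0,0,3.9,2.15,2.2,0.3,9.18,0,0,3.9,2.15,2.2,0.3,9.18,0,0,0,0,0,0,9.18]
}}

```text
time: 1.78
tcp_pos: [0.5876, -0.2159, 0.2691]
orientation: [179.8, -0.3, 88.5]
contact_force: [0.8, 1.6, 0.3]
gripper_width: 0.999
```

Run:
```python
from h import *
cR=[.5805,-.3028,.05]
p,T=tgt(cR,-2.5,-45,back=.11);delta(p,T);print(ctrl.state()["joint_pos"])
```

```text
now [ 0.5876 -0.2159  0.2691] [179.8  -0.3  88.5] t 1.78 F [0.8 1.6 0.3] w 9.17
 rotvec [-45.2   1.8  -1. ] shift cm [ -0.35  -0.56 -13.77]
[ 51.85427325  28.68796041 -47.94228234  88.50333533  21.65943763
  72.4006453   -0.63893377]
```

Emit:
{"fn": "step_arm", "kwargs": {
  "rows": [6,-0.2,0,0,-0.8,0,9.18,6,-0.2,0,0,-0.8,0,9.18,6,-0.2,0,0,-0.8,0,9.18,6,-0.2,0,0,-0.8,0,9.18,6,-0.2,0,0,-0.8,0,9.18,6,-0.2,0,0,-0.8,0,9.18,6,-0.2,0,0,-0.8,0,9.18,3,0,0,0,-0.8,0,9.18,0,0,0,0,0,0,9.18]
}}

```text
time: 2.53
tcp_pos: [0.5811, -0.2934, 0.2625]
orientation: [-179.0, -45.2, 86.7]
contact_force: [-0.9, -0.5, -1.3]
gripper_width: 1.0
```

Run:
```python
from h import *
cR=[.5805,-.3028,.05]
p,T=tgt(cR,-2.5,-45,back=.11);delta(p,T);print(ctrl.state()["joint_pos"])
```

```text
now [ 0.5811 -0.2934  0.2625] [-179.   -45.2   86.7] t 2.53 F [-0.9 -0.5 -1.3] w 9.18
 rotvec [-90.2   3.5   0.6] shift cm [  0.29   7.19 -13.11]
[ 67.3979898   55.3647303  -52.1127757   64.34645827  -0.79366588
  94.34854805  20.83368992]
```

Emit:
{"fn": "step_arm", "kwargs": {
  "rows": [-6,0.2,0,0,0.48,0,9.18,-6,0.2,0,0,0.48,0,9.18,-6,0.2,0,0,0.48,0,9.18,-6,0.2,0,0,0.48,0,9.18,-6,0.2,0,0,0.48,0,9.18,-6,0.2,0,0,0.48,0,9.18,-6,0.2,0,0,0.48,0,9.18,-6,0.2,0,0,0.48,0,9.18,-6,0.2,0,0,0.48,0,9.18,-6,0.2,0,0,0.48,0,9.18,-6,0.3,0,0,0.48,0,9.18,-6,0.3,0,0,0.48,0,9.18,-6,0.3,0,0,0.48,0,9.18,-6,0.3,0.3,0,0.48,0,9.18,-6,0.3,0.3,0,0.48,0,9.18,0,0,0,0,0,0,9.18]
}}

```text
time: 3.87
tcp_pos: [0.5837, -0.2069, 0.2657]
orientation: [-179.3, 45.1, 89.6]
contact_force: [-0.6, 2.1, -0.8]
gripper_width: 0.996
```

Run:
```python
from h import *
cR=[.5805,-.3028,.05]
p,T=tgt(cR,-2.5,-45,back=.11);delta(p,T);print(ctrl.state()["joint_pos"])
```

```text
now [ 0.5837 -0.2069  0.2657] [-179.3   45.1   89.6] t 3.87 F [-0.6  2.1 -0.8] w 9.14
 rotvec [ 0.1 -0.5 -1.6] shift cm [  0.03  -1.46 -13.44]
[ 18.62177593  28.85395462 -35.52767724 100.18132076  59.52292041
  82.83852755 -39.47578455]
```

Emit:
{"fn": "step_arm", "kwargs": {
  "rows": [0,-0.1,-0.3,0,-0.24,-2.24,9.18,0,-0.1,-0.3,0,-0.24,-2.24,9.18,0,-0.1,-0.3,0,-0.24,-2.24,9.18,0,-0.1,-0.3,0,-0.24,-2.24,9.18,0,-0.1,-0.2,0,-0.24,-2.24,9.18,0,0,-0.2,0,-0.24,-2.24,9.18,0,0,0,0,0,0,9.18,0,0,0,0,0,0,9.18]
}}

```text
time: 4.53
tcp_pos: [0.5826, -0.2301, 0.1337]
orientation: [179.9, 45.0, 86.6]
contact_force: [-0.2, 0.1, 0.5]
gripper_width: 0.998
```

Run:
```python
from h import *
cR=[.5805,-.3028,.05]
p,T=tgt(cR,-2.5,-45,back=.11);delta(p,T)
p,T=tgt(cR,-2.5,-45);delta(p,T)
```

```text
now [ 0.5826 -0.2301  0.1337] [179.9  45.   86.6] t 4.53 F [-0.2  0.1  0.5] w 9.16
 rotvec [-0.   0.1  0.8] shift cm [ 0.14  0.86 -0.23]
now [ 0.5826 -0.2301  0.1337] [179.9  45.   86.6] t 4.53 F [-0.2  0.1  0.5] w 9.16
 rotvec [-0.   0.1  0.8] shift cm [-0.2  -6.91 -8.01]
```

Emit:
{"fn": "step_arm", "kwargs": {
  "rows": [0,0,0.4,0.14,0.86,-0.2,9.18,0,0,0.4,0,0,0,9.18,0,0,0,-0.06,-1.3,-1.3,9.18,0,0,0,-0.06,-1.3,-1.3,9.18,0,0,0,-0.06,-1.3,-1.3,9.18,0,0,0,-0.06,-1.3,-1.3,9.18,0,0,0,-0.05,-1.3,-1.3,9.18,0,0,0,-0.05,-1.3,-1.3,9.18,0,0,0,0,0,0,9.18,0,0,0,0,0,0,9.18]
}}

```text
time: 5.37
tcp_pos: [0.5798, -0.3009, 0.0522]
orientation: [180.0, 45.0, 87.3]
contact_force: [0.5, 0.2, -0.1]
gripper_width: 1.0
```

Run:
```python
from h import *
cR=[.5805,-.3028,.05]
p,T=tgt(cR,-2.5,-45);delta(p,T)
d,P,_=top("top");cv2.imwrite("pics/top1.png",d["pixels"][120:300,300:540,::-1].repeat(3,0).repeat(3,1))
```

```text
now [ 0.5798 -0.3009  0.0522] [180.   45.   87.3] t 5.37 F [ 0.5  0.2 -0.1] w 9.18
 rotvec [0.  0.  0.2] shift cm [0.09 0.17 0.13]
```

View pics/top1.png

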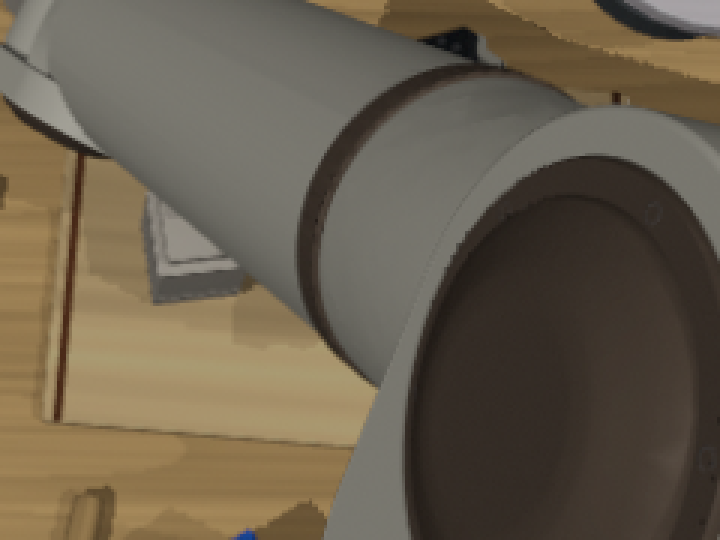

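The picture shows the arm hiding the right block. The left block, at crop (195,245), is undisturbed. Next I close the fingers.

Emit:
{"fn": "step_arm", "kwargs": {
  "rows": [0,0,0,0.05,0.1,0.1,7,0,0,0,0,0,0,6,0,0,0,0,0,0,5,0,0,0,0,0,0,4,0,0,0,0,0,0,4,0,0,0,0,0,0,4],
  "newtons": 10
}}

```text
time: 5.92
tcp_pos: [0.5824, -0.2982, 0.0551]
orientation: [179.7, 45.0, 87.3]
contact_force: [3.1, -0.6, 1.1]
gripper_width: 0.615
```

Emit:
{"fn": "step_arm", "kwargs": {
  "rows": [0,0,0,0,0,0,4,0,0,0,0,0,0,4],
  "newtons": 25
}}

```text
time: 6.08
tcp_pos: [0.5825, -0.2982, 0.0551]
orientation: [179.7, 45.0, 87.2]
contact_force: [2.2, 0.4, 1.6]
gripper_width: 0.602
```

Emit:
{"fn": "step_arm", "kwargs": {
  "rows": [0,0,0,0,0,1,4,0,0,0,0,0,1,4,0,0,0,0,0,1,4,0,0,0,0,0,0.5,4,0,0,0,0,0,0,4]
}}

```text
time: 6.5
tcp_pos: [0.5827, -0.2987, 0.0917]
orientation: [179.5, 45.0, 87.1]
contact_force: [0.5, 0.2, -3.2]
gripper_width: 0.609
```

Run:
```python
from h import *
p,T=tgt([.5805,-.3028,.040],-2.5,45);delta(p,T)
d,P,_=top("side");cv2.imwrite("pics/side1.png",d["pixels"][60:300,180:500,::-1].repeat(2,0).repeat(2,1))
```

```text
now [ 0.5827 -0.2987  0.0917] [179.5  45.   87.1] t 6.5 F [ 0.5  0.2 -3.2] w 5.59
 rotvec [90.  -3.7  0.3] shift cm [-0.24 -0.77 -4.82]
```

View pics/side1.png

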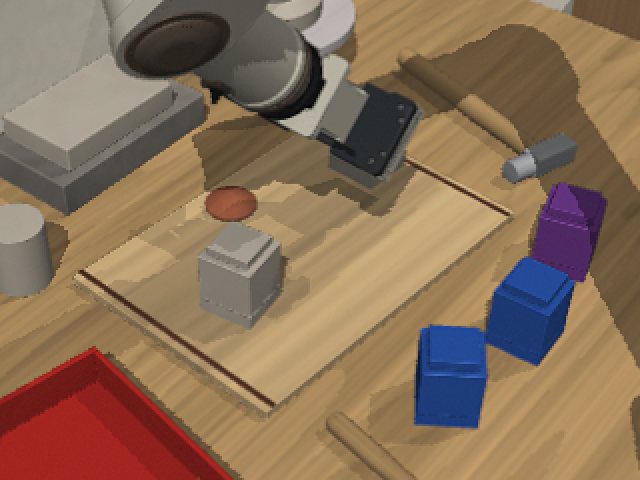

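The block hangs in the gripper at about (370,165), lifted clear, with the other one standing at (240,275). Now I turn it by 90°.

Emit:
{"fn": "step_arm", "kwargs": {
  "rows": [2.5,-0.1,0,0,0,0,4,5,-0.2,0,0,-0.05,0,4,5,-0.2,0,0,-0.05,0,4,5,-0.2,0,0,-0.05,0,4,5,-0.2,0,0,-0.05,0,4,5,-0.2,0,0,-0.05,0,4,5,-0.2,0,0,-0.05,0,4,5,-0.2,0,0,-0.05,0,4,5,-0.2,0,0,-0.05,0,4,5,-0.2,0,0,-0.05,0,4,5,-0.2,0,0,-0.05,0,4,5,-0.2,0,0,-0.05,0,4,5,-0.2,0,0,-0.05,0,4,5,-0.2,0,0,-0.05,0,4,5,-0.2,0,0,-0.05,0,4,5,-0.2,0,0,-0.05,0,4,5,-0.2,0,0,-0.05,0,4,5,-0.3,0,0,0,0,4,2.5,-0.3,0,0,0,0,4,0,0,0,0,0,0,4]
}}

```text
time: 8.22
tcp_pos: [0.5789, -0.3099, 0.0844]
orientation: [-179.5, -45.1, 86.9]
contact_force: [-0.5, -0.0, -5.2]
gripper_width: 0.603
```

Run:
```python
from h import *
p,T=tgt([.5805,-.3028,.040],-2.5,45);delta(p,T)
d,P,_=top("side");cv2.imwrite("pics/side2.png",d["pixels"][60:300,180:500,::-1].repeat(2,0).repeat(2,1))
```

```text
now [ 0.5789 -0.3099  0.0844] [-179.5  -45.1   86.9] t 8.22 F [-0.5 -0.  -5.2] w 5.53
 rotvec [-0.1 -0.3  0.2] shift cm [ 0.15  0.35 -4.08]
```

View pics/side2.png

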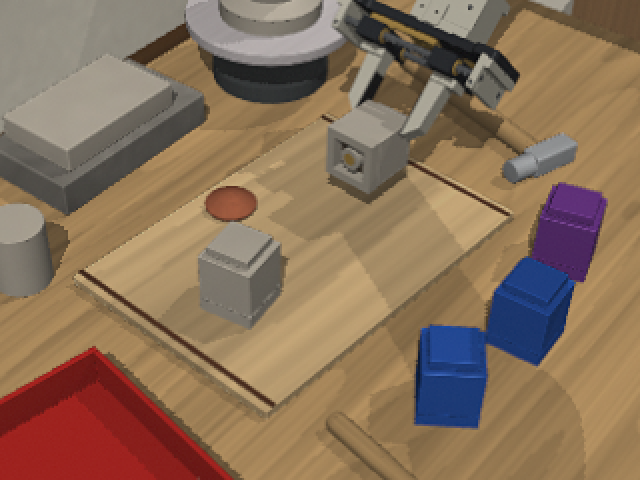

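The underside now faces the camera and shows a boss with a brass centre at (352,157), so the right block is the sound one. Lowering it.

Emit:
{"fn": "step_arm", "kwargs": {
  "rows": [0,0,0,0,0,-1,4,0,0,0,0,0,-1,4,0,0,0,0,0,-0.8,4,0,0,0,0,0,-0.5,4,0,0,0,0,0,-0.3,4,0,0,0,0,0,0,4,0,0,0,0,0,0,4]
}}

```text
time: 8.85
tcp_pos: [0.5819, -0.3063, 0.0539]
orientation: [180.0, -45.1, 87.6]
contact_force: [-0.4, 0.1, -2.8]
gripper_width: 0.611
```

Emit:
{"fn": "step_arm", "kwargs": {
  "rows": [0,0,0,0,0,-0.15,4,0,0,0,0,0,-0.1,4,0,0,0,0,0,0,4]
}}

```text
time: 9.1
tcp_pos: [0.5819, -0.3066, 0.0513]
orientation: [179.9, -45.0, 87.6]
contact_force: [0.9, -0.0, -3.1]
gripper_width: 0.607
```

Emit:
{"fn": "step_arm", "kwargs": {
  "rows": [0,0,0,0,0,-0.2,4,0,0,0,0,0,-0.2,4,0,0,0,0,0,-0.1,4,0,0,0,0,0,0,4]
}}

```text
time: 9.43
tcp_pos: [0.5818, -0.3065, 0.0462]
orientation: [180.0, -45.1, 87.5]
contact_force: [0.1, 0.0, -1.9]
gripper_width: 0.607
```

Emit:
{"fn": "step_arm", "kwargs": {
  "rows": [0,0,0,0,0,-0.1,4,0,0,0,0,0,-0.1,4,0,0,0,0,0,0,4]
}}

```text
time: 9.68
tcp_pos: [0.5818, -0.3065, 0.0461]
orientation: [179.9, -45.1, 87.6]
contact_force: [-3.5, -2.4, 6.3]
gripper_width: 0.607
```

Contact reached, so I open the fingers.

Emit:
{"fn": "step_arm", "kwargs": {
  "rows": [0,0,0,0,0,0,6.2,0,0,0,0,0,0,7,0,0,0,0,0,0,8,0,0,0,0,0,0,9.18,0,0,0,0,0,0,9.18,0,0,0,0,0,0,9.18]
}}

```text
time: 10.18
tcp_pos: [0.5819, -0.3063, 0.0441]
orientation: [180.0, -45.1, 87.6]
contact_force: [0.0, 0.9, 0.6]
gripper_width: 0.974
```

Emit:
{"fn": "step_arm", "kwargs": {
  "rows": [0,0,0,0,-1,1,9.18,0,0,0,0,-2,2,9.18,0,0,0,0,-2,2,9.18,0,0,0,0,-2,2,9.18,0,0,0,0,-1,3,9.18,0,0,0,0,0,3,9.18,0,0,0,0,0,3,9.18,0,0,0,0,0,3,9.18,0,0,0,0,0,0,9.18]
}}

```text
time: 10.93
tcp_pos: [0.5841, -0.3867, 0.2422]
orientation: [179.2, -44.9, 88.0]
contact_force: [1.4, 0.9, 2.6]
gripper_width: 0.999
```

Run:
```python
from h import *
cL=[.576,-.0955,.05]
p,T=tgt(cL,8.3,-45,back=.11);delta(p,T)
d,P,_=top("side");cv2.imwrite("pics/side3.png",d["pixels"][60:300,180:500,::-1].repeat(2,0).repeat(2,1))
```

```text
now [ 0.5841 -0.3867  0.2422] [179.2 -44.9  88. ] t 10.93 F [1.4 0.9 2.6] w 9.17
 rotvec [-89.9  -4.1   8.1] shift cm [ -1.99  37.18 -11.08]
```

View pics/side3.png

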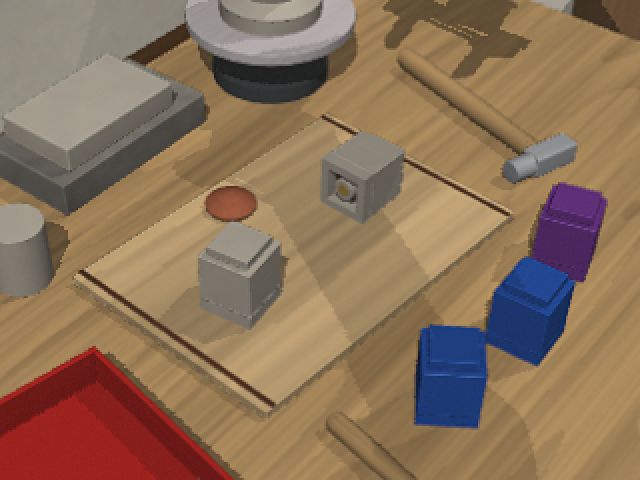

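The sound block lies flat with its boss visible at (345,190). Now to the left block.

Emit:
{"fn": "step_arm", "kwargs": {
  "rows": [-5,-0.2,0.45,-0.1,2.06,0.1,9.18,-5,-0.2,0.45,-0.1,2.06,0.1,9.18,-5,-0.2,0.45,-0.1,2.06,0.1,9.18,-5,-0.2,0.45,-0.1,2.06,0.1,9.18,-5,-0.2,0.45,-0.1,2.06,0.1,9.18,-5,-0.2,0.45,-0.1,2.06,0.1,9.18,-5,-0.2,0.45,-0.1,2.06,0.1,9.18,-5,-0.2,0.45,-0.1,2.06,0.1,9.18,-5,-0.2,0.45,-0.1,2.06,0.1,9.18,-5,-0.2,0.45,-0.1,2.06,0.1,9.18,-5,-0.2,0.45,-0.1,2.06,0.1,9.18,-5,-0.2,0.45,-0.1,2.06,0.1,9.18,-5,-0.2,0.45,-0.1,2.06,0.1,9.18,-5,-0.2,0.45,-0.1,2.06,0.1,9.18,-5,-0.2,0.45,-0.1,2.06,0.1,9.18,-5,-0.2,0.45,-0.1,2.06,0.1,9.18,-5,-0.2,0.45,-0.1,2.06,0.1,9.18,-5,-0.2,0.45,-0.1,2.06,0.1,9.18,0,0,0,0,0,0,9.18,0,0,0,0,0,0,9.18]
}}

```text
time: 12.65
tcp_pos: [0.5631, -0.0111, 0.2498]
orientation: [-179.1, 44.8, 98.6]
contact_force: [0.9, -0.3, -0.3]
gripper_width: 0.998
```

Run:
```python
from h import *
cL=[.576,-.0955,.05]
p,T=tgt(cL,8.3,-45,back=.11);delta(p,T);print(ctrl.state()["joint_pos"])
```

```text
now [ 0.5631 -0.0111  0.2498] [-179.1   44.8   98.6] t 12.65 F [ 0.9 -0.3 -0.3] w 9.16
 rotvec [-0.1 -0.7  0.3] shift cm [  0.11  -0.38 -11.84]
[  7.19782723  32.97312703 -47.32726012 101.59186774  58.86998455
  92.07626521 -51.17300778]
```

Emit:
{"fn": "step_arm", "kwargs": {
  "rows": [0,-0.1,0.1,0.02,-0.06,-1.97,9.18,0,-0.1,0.1,0.02,-0.06,-1.97,9.18,0,-0.1,0.1,0.02,-0.06,-1.97,9.18,0,-0.1,0,0.02,-0.06,-1.97,9.18,0,-0.1,0,0.02,-0.06,-1.97,9.18,0,-0.1,0,0.02,-0.06,-1.97,9.18,0,0,0,0,0,0,9.18,0,0,0,0,0,0,9.18]
}}

```text
time: 13.32
tcp_pos: [0.5643, -0.0215, 0.1335]
orientation: [179.9, 45.0, 97.6]
contact_force: [1.0, -0.0, 1.6]
gripper_width: 1.003
```

Run:
```python
from h import *
cL=[.576,-.0955,.05]
p,T=tgt(cL,8.3,-45);delta(p,T)
```

```text
now [ 0.5643 -0.0215  0.1335] [179.9  45.   97.6] t 13.32 F [ 1.  -0.   1.6] w 9.21
 rotvec [0.  0.1 0.7] shift cm [ 1.12 -7.04 -7.99]
```

Emit:
{"fn": "step_arm", "kwargs": {
  "rows": [0,0,0.4,0,0.6,-0.1,9.18,0,0,0.3,0,0,0,9.18,0,0,0,0.19,-1.27,-1.3,9.18,0,0,0,0.19,-1.27,-1.3,9.18,0,0,0,0.19,-1.27,-1.3,9.18,0,0,0,0.19,-1.27,-1.3,9.18,0,0,0,0.18,-1.27,-1.3,9.18,0,0,0,0.18,-1.27,-1.3,9.18,0,0,0,0,0,0,9.18,0,0,0,0,0,0,9.18]
}}

```text
time: 14.15
tcp_pos: [0.5749, -0.0917, 0.0536]
orientation: [180.0, 45.0, 98.3]
contact_force: [-0.1, -0.2, -0.0]
gripper_width: 0.999
```

Run:
```python
from h import *
cL=[.576,-.0955,.05]
p,T=tgt(cL,8.3,-45);delta(p,T)
d,P,_=top("side");cv2.imwrite("pics/side4.png",d["pixels"][60:300,180:500,::-1].repeat(2,0).repeat(2,1))
```

```text
now [ 0.5749 -0.0917  0.0536] [180.   45.   98.3] t 14.15 F [-0.1 -0.2 -0. ] w 9.17
 rotvec [ 0.  0. -0.] shift cm [ 0.06 -0.02 -0.  ]
```

View pics/side4.png

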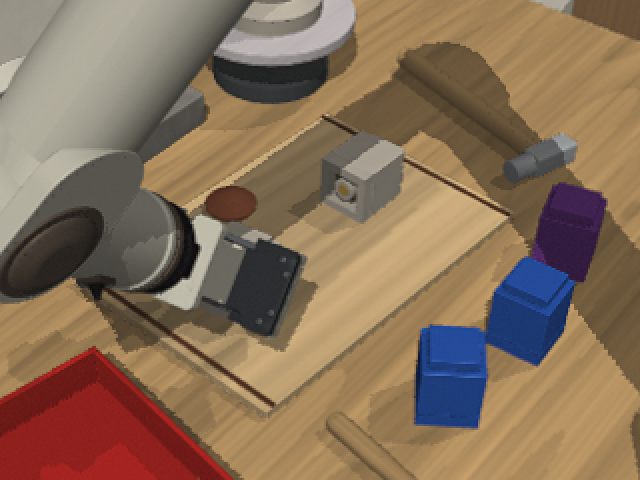

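The gripper straddles the left block at (250,270). The sound block at (362,178) is unmoved. Closing and lifting.

Emit:
{"fn": "step_arm", "kwargs": {
  "rows": [0,0,0,0.05,0,0,7,0,0,0,0,0,0,6,0,0,0,0,0,0,5,0,0,0,0,0,0,4,0,0,0,0,0,0,4,0,0,0,0,0,0,4],
  "newtons": 10
}}

```text
time: 14.7
tcp_pos: [0.577, -0.0891, 0.0553]
orientation: [179.7, 45.0, 98.3]
contact_force: [1.5, 1.0, 0.3]
gripper_width: 0.618
```

Emit:
{"fn": "step_arm", "kwargs": {
  "rows": [0,0,0,0,0,0,4,0,0,0,0,0,0,4,0,0,0,0,0,1,4,0,0,0,0,0,1,4,0,0,0,0,0,1,4,0,0,0,0,0,0.5,4,0,0,0,0,0,0,4,0,0,0,0,0,0,4],
  "newtons": 25
}}

```text
time: 15.37
tcp_pos: [0.577, -0.0895, 0.0906]
orientation: [179.6, 45.0, 98.2]
contact_force: [-1.0, -0.1, -3.5]
gripper_width: 0.607
```

Run:
```python
from h import *
p,T=tgt([.576,-.0955,.04],8.3,45);delta(p,T)
```

```text
now [ 0.577  -0.0895  0.0906] [179.6  45.   98.2] t 15.37 F [-1.  -0.1 -3.5] w 5.57
 rotvec [89.  13.3  0.1] shift cm [-0.05 -0.96 -4.7 ]
```

Emit:
{"fn": "step_arm", "kwargs": {
  "rows": [2.5,0.4,0,0,0,0,4,4.95,0.73,0,0,-0.04,0,4,4.95,0.73,0,0,-0.04,0,4,4.95,0.73,0,0,-0.04,0,4,4.95,0.73,0,0,-0.04,0,4,4.95,0.73,0,0,-0.04,0,4,4.95,0.73,0,0,-0.04,0,4,4.95,0.73,0,0,-0.04,0,4,4.95,0.73,0,0,-0.04,0,4,4.95,0.73,0,0,-0.04,0,4,4.95,0.73,0,0,-0.04,0,4,4.95,0.73,0,0,-0.04,0,4,4.95,0.73,0,0,-0.04,0,4,4.95,0.73,0,0,-0.04,0,4,4.95,0.73,0,0,-0.04,0,4,4.95,0.73,0,0,-0.04,0,4,4.95,0.73,0,0,-0.04,0,4,4.95,0.73,0,0,0,0,4,2.5,0.4,0,0,0,0,4,0,0,0,0,0,0,4]
}}

```text
time: 17.03
tcp_pos: [0.5753, -0.0997, 0.0852]
orientation: [-179.6, -45.2, 97.6]
contact_force: [0.1, -0.4, -4.4]
gripper_width: 0.606
```

Emit:
{"fn": "step_arm", "kwargs": {
  "rows": [0,0,0,0,0,-1,4,0,0,0,0,0,-1,4,0,0,0,0,0,-0.5,4,0,0,0,0,0,0,4,0,0,0,0,0,0,4]
}}

```text
time: 17.45
tcp_pos: [0.5764, -0.095, 0.0651]
orientation: [180.0, -45.1, 98.4]
contact_force: [-0.4, 0.5, -3.4]
gripper_width: 0.605
```

Run:
```python
from h import *
p,T=tgt([.576,-.0955,.04],8.3,45);delta(p,T)
d,P,_=top("side");cv2.imwrite("pics/side5.png",d["pixels"][60:300,180:500,::-1].repeat(2,0).repeat(2,1))
```

```text
now [ 0.5764 -0.095   0.0651] [180.  -45.1  98.4] t 17.45 F [-0.4  0.5 -3.4] w 5.55
 rotvec [-0.1  0.  -0. ] shift cm [ 0.01 -0.4  -2.15]
```

View pics/side5.png

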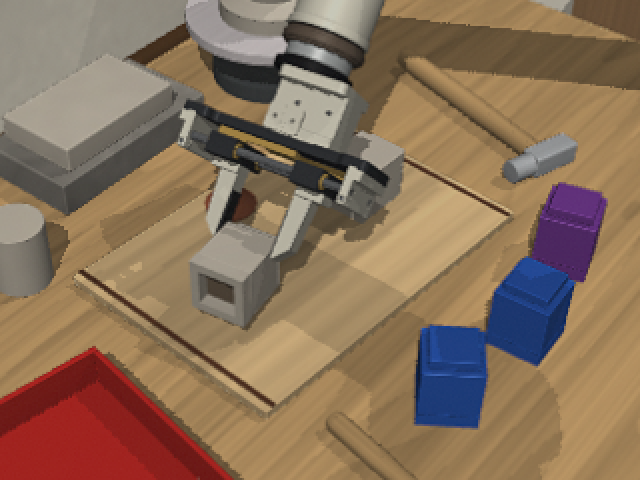

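The left block's recess at (217,290) is empty with a brown floor, so it is the faulty one. Lowering it.

Emit:
{"fn": "step_arm", "kwargs": {
  "rows": [0,0,0,0,0,-0.7,4,0,0,0,0,0,-0.5,4,0,0,0,0,0,-0.2,4,0,0,0,0,0,-0.1,4,0,0,0,0,0,-0.1,4,0,0,0,0,0,0,4]
}}

```text
time: 18.0
tcp_pos: [0.5767, -0.0958, 0.0489]
orientation: [179.9, -45.1, 98.3]
contact_force: [0.8, -1.0, -4.0]
gripper_width: 0.605
```

Emit:
{"fn": "step_arm", "kwargs": {
  "rows": [0,0,0,0,0,-0.15,4,0,0,0,0,0,-0.1,4,0,0,0,0,0,0,4]
}}

```text
time: 18.25
tcp_pos: [0.5769, -0.0958, 0.0472]
orientation: [179.9, -45.2, 98.3]
contact_force: [-1.0, -1.0, -0.8]
gripper_width: 0.608
```

Emit:
{"fn": "step_arm", "kwargs": {
  "rows": [0,0,0,0,0,-0.1,4,0,0,0,0,0,0,4]
}}

```text
time: 18.42
tcp_pos: [0.5769, -0.0959, 0.0472]
orientation: [179.9, -45.2, 98.3]
contact_force: [-3.2, -3.9, 6.1]
gripper_width: 0.603
```

Emit:
{"fn": "step_arm", "kwargs": {
  "rows": [0,0,0,0,0,0,6.2,0,0,0,0,0,0,7,0,0,0,0,0,0,8,0,0,0,0,0,0,9.18,0,0,0,0,0,0,9.18,0,0,0,0,0,0,9.18]
}}

```text
time: 18.92
tcp_pos: [0.5767, -0.0956, 0.0455]
orientation: [179.9, -45.1, 98.3]
contact_force: [0.7, -0.2, 0.6]
gripper_width: 0.973
```

Emit:
{"fn": "step_arm", "kwargs": {
  "rows": [0,0,0,0.15,-1,1,9.18,0,0,0,0.3,-2,2,9.18,0,0,0,0.3,-2,2,9.18,0,0,0,0.3,-2,2,9.18,0,0,0,0,-1,3,9.18,0,0,0,0,0,3,9.18,0,0,0,0,0,3,9.18,0,0,0,0,0,0,9.18]
}}

```text
time: 19.58
tcp_pos: [0.5898, -0.1754, 0.2128]
orientation: [179.3, -45.0, 98.7]
contact_force: [1.0, 0.1, 1.5]
gripper_width: 0.999
```

Run:
```python
from h import *
delta(np.zeros(3),R.identity())
for n in("top","side"):
    d,P,ray=top(n)
    cv2.imwrite(f"pics/{n}6.png",d["pixels"][60:300,180:500,::-1].repeat(2,0).repeat(2,1))
    hsv=cv2.cvtColor(d["pixels"],cv2.COLOR_RGB2HSV)
    ok=(P[...,2]>0.03)&(P[...,2]<0.1)&(hsv[...,1]<60)&(P[...,0]<0.68)&(P[...,0]>.42)
    nn,l,st,c=cv2.connectedComponentsWithStats(ok.astype(np.uint8))
    for i in range(1,nn):
        if st[i,4]<150: continue
        Q=P[l==i];s=Q[Q[:,2]>0.06]
        if len(s)>20:print(n,c[i].round(),len(s),np.median(s,0).round(4),rect(s[:,:2]))
```

```text
now [ 0.5898 -0.1754  0.2128] [179.3 -45.   98.7] t 19.58 F [1.  0.1 1.5] w 9.17
 rotvec [ 92.4 107.1  38.9] shift cm [-58.98  17.54 -21.28]
top [361. 202.] 1147 [ 0.5725 -0.0893  0.0678] (array([573.5, -91.7]), array([57.5, 74.2]), 8.1)
top [470. 207.] 578 [ 0.5654 -0.2908  0.068 ] (array([ 571.1, -300.8]), array([75.7, 38.1]), 87.3)
side [362. 144.] 655 [ 0.5779 -0.2917  0.0677] (array([ 579.8, -300.9]), array([78.4, 59.7]), 86.4)
side [299. 198.] 879 [ 0.5716 -0.0829  0.0674] (array([574.3, -89.5]), array([58.1, 80.6]), 6.9)
```

View pics/side6.png

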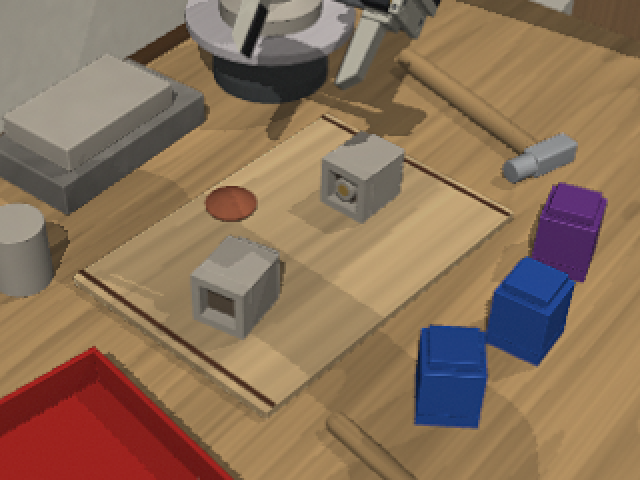

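View pics/top6.png

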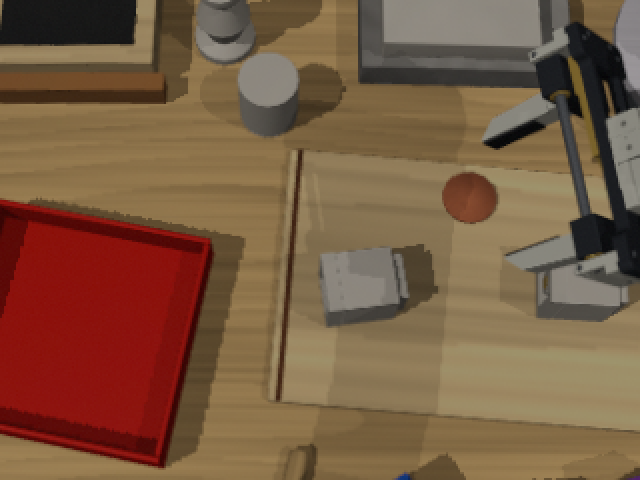

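Both lie flat. The left recess at side (218,302) is empty, and the right one shows its boss at (345,190). Next: pick up the faulty left block from above.

Emit:
{"fn": "step_arm", "kwargs": {
  "rows": [-4.95,-0.73,0,-0.18,0.92,0,9.18,-4.95,-0.73,0,-0.18,0.92,0,9.18,-4.95,-0.73,0,-0.18,0.92,0,9.18,-4.95,-0.73,0,-0.18,0.92,0,9.18,-4.95,-0.73,0,-0.18,0.92,0,9.18,-4.95,-0.73,0,-0.18,0.92,0,9.18,-4.95,-0.73,0,-0.18,0.92,-1,9.18,-4.95,-0.73,0,-0.18,0.92,-2,9.18,-4.95,-0.73,0,-0.18,0.92,-2,9.18,0,0,0,0,0,0,9.18,0,0,0,0,0,0,9.18]
}}

```text
time: 20.6
tcp_pos: [0.5692, -0.0902, 0.1541]
orientation: [-180.0, -0.1, 98.7]
contact_force: [0.4, -0.7, 0.8]
gripper_width: 1.001
```

Run:
```python
from h import *
delta(np.array([.574,-.0915,.044]),R.from_euler('xyz',[180,0,98],degrees=True))
```

```text
now [ 0.5692 -0.0902  0.1541] [-1.80e+02 -1.00e-01  9.87e+01] t 20.6 F [ 0.4 -0.7  0.8] w 9.19
 rotvec [-0.1 -0.  -0.7] shift cm [  0.48  -0.13 -11.01]
```

Emit:
{"fn": "step_arm", "kwargs": {
  "rows": [0,0,-0.7,0.48,-0.1,-1,9.18,0,0,0,0,0,-2,9.18,0,0,0,0,0,-2,9.18,0,0,0,0,0,-2,9.18,0,0,0,0,0,-2,9.18,0,0,0,0,0,-1.5,9.18,0,0,0,0,0,-0.4,9.18,0,0,0,0,0,0,9.18,0,0,0,0,0,0,9.18]
}}

```text
time: 21.35
tcp_pos: [0.5764, -0.0944, 0.0467]
orientation: [179.8, -0.1, 97.5]
contact_force: [0.2, 0.8, 0.3]
gripper_width: 1.001
```

Emit:
{"fn": "step_arm", "kwargs": {
  "rows": [0,0,0,0,0,0,7,0,0,0,0,0,0,6,0,0,0,0,0,0,5,0,0,0,0,0,0,4,0,0,0,0,0,0,4,0,0,0,0,0,0,4],
  "newtons": 10
}}

```text
time: 21.85
tcp_pos: [0.5761, -0.0941, 0.0468]
orientation: [179.8, -0.1, 97.6]
contact_force: [3.6, 0.2, 0.8]
gripper_width: 0.611
```

Emit:
{"fn": "step_arm", "kwargs": {
  "rows": [0,0,0,0,0,0,4,0,0,0,0,0,0,4,0,0,0,0,0,1,4,0,0,0,0,0,2,4,0,0,0,0,0,2,4,0,0,0,0,0,2,4,0,0,0,0,0,2,4,0,0,0,0,0,1.5,4,0,0,0,0,0,0,4],
  "newtons": 25
}}

```text
time: 22.6
tcp_pos: [0.5775, -0.0937, 0.1547]
orientation: [179.6, -0.0, 97.6]
contact_force: [0.7, -0.1, -4.2]
gripper_width: 0.607
```

Run:
```python
from h import *
delta(np.array([.531,.181,.043]),R.from_euler('xyz',[180,0,98],degrees=True))
d,P,_=top("side");cv2.imwrite("pics/side7.png",d["pixels"][::1,::1,::-1])
```

```text
now [ 0.5775 -0.0937  0.1547] [179.6  -0.   97.6] t 22.6 F [ 0.7 -0.1 -4.2] w 5.57
 rotvec [-0.1  0.4  0.4] shift cm [ -4.65  27.47 -11.17]
```

View pics/side7.png

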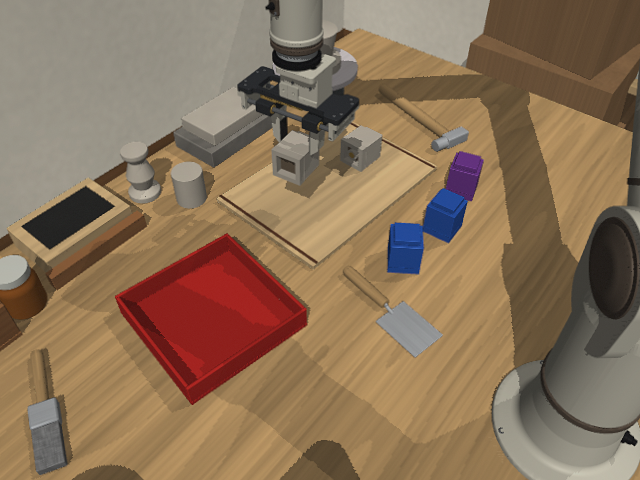

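The faulty block hangs level at (292,158). Carrying it to the tray.

Emit:
{"fn": "step_arm", "kwargs": {
  "rows": [0,0,0,-0.2,1,0,4,0,0,0,-0.35,2,0,4,0,0,0,-0.35,2,0,4,0,0,0,-0.35,2,0,4,0,0,0,-0.35,2,0,4,0,0,0,-0.35,2,0,4,0,0,0,-0.35,2,0,4,0,0,0,-0.35,2,0,4,0,0,0,-0.35,2,0,4,0,0,0,-0.35,2,0,4,0,0,0,-0.35,2,0,4,0,0,0,-0.35,2,0,4,0,0,0,-0.35,2,0,4,0,0,0,-0.3,2,0,4,0,0,0,-0.2,0.5,0,4,0,0,0,0,0,0,4,0,0,0,0,0,0,4]
}}

```text
time: 24.07
tcp_pos: [0.5259, 0.1805, 0.1504]
orientation: [180.0, -0.0, 97.7]
contact_force: [1.0, -1.1, -3.2]
gripper_width: 0.608
```

Emit:
{"fn": "step_arm", "kwargs": {
  "rows": [0,0,0,0,0,-1,4,0,0,0,0,0,-2,4,0,0,0,0,0,-2,4,0,0,0,0,0,-2,4,0,0,0,0,0,-2,4,0,0,0,0,0,-1,4,0,0,0,0,0,-0.3,4,0,0,0,0,0,0,4,0,0,0,0,0,0,4]
}}

```text
time: 24.82
tcp_pos: [0.5274, 0.181, 0.049]
orientation: [179.8, -0.1, 97.6]
contact_force: [0.3, 0.5, -3.3]
gripper_width: 0.609
```

Emit:
{"fn": "step_arm", "kwargs": {
  "rows": [0,0,0,0,0,-0.3,4,0,0,0,0,0,-0.2,4,0,0,0,0,0,-0.1,4,0,0,0,0,0,0,4]
}}

```text
time: 25.15
tcp_pos: [0.527, 0.1809, 0.0427]
orientation: [179.8, -0.1, 97.6]
contact_force: [-0.8, 0.6, -3.2]
gripper_width: 0.606
```

Emit:
{"fn": "step_arm", "kwargs": {
  "rows": [0,0,0,0,0,-0.1,4,0,0,0,0,0,-0.1,4,0,0,0,0,0,0,4]
}}

```text
time: 25.4
tcp_pos: [0.5271, 0.181, 0.0409]
orientation: [179.8, -0.1, 97.6]
contact_force: [0.1, -0.6, 0.8]
gripper_width: 0.602
```

Contact with the tray floor. Releasing and withdrawing.

Emit:
{"fn": "step_arm", "kwargs": {
  "rows": [0,0,0,0,0,0,6.2,0,0,0,0,0,0,7,0,0,0,0,0,0,8,0,0,0,0,0,0,9.18,0,0,0,0,0,0,9.18,0,0,0,0,0,0,9.18]
}}

```text
time: 25.9
tcp_pos: [0.5269, 0.181, 0.0406]
orientation: [179.8, -0.1, 97.6]
contact_force: [0.5, 0.2, -0.3]
gripper_width: 0.973
```

Emit:
{"fn": "step_arm", "kwargs": {
  "rows": [0,0,0,0,0,1,9.18,0,0,0,0,0,2,9.18,0,0,0,0,0,3,9.18,0,0,0,0,0,3,9.18,0,0,0,0,0,3,9.18,0,0,0,0,0,3,9.18,0,0,0,0,0,3,9.18,0,0,0,0,0,0,9.18,0,0,0,0,0,0,9.18,0,0,0,0,0,0,9.18]
}}

```text
time: 26.73
tcp_pos: [0.5266, 0.1805, 0.2205]
orientation: [179.8, -0.1, 97.6]
contact_force: [-0.2, -0.2, -0.3]
gripper_width: 1.003
```

Run:
```python
from h import *
delta(np.zeros(3),R.identity())
for n in("top","side"):
    d,P,ray=top(n)
    cv2.imwrite(f"pics/{n}8.png",d["pixels"][:,:,::-1])
    hsv=cv2.cvtColor(d["pixels"],cv2.COLOR_RGB2HSV)
    ok=(P[...,2]>0.03)&(P[...,2]<0.1)&(hsv[...,1]<90)&(P[...,0]<0.68)&(P[...,0]>.42)
    nn,l,st,c=cv2.connectedComponentsWithStats(ok.astype(np.uint8))
    for i in range(1,nn):
        if st[i,4]<150: continue
        s=P[l==i];s=s[s[:,2]>.055]
        if len(s)>20:print(n,c[i].round(),len(s),np.median(s,0).round(4),rect(s[:,:2]))
```

```text
now [0.5266 0.1805 0.2205] [ 1.798e+02 -1.000e-01  9.760e+01] t 26.73 F [-0.2 -0.2 -0.3] w 9.2
 rotvec [-118.5 -135.4   -0.2] shift cm [-52.66 -18.05 -22.05]
top [472. 200.] 1170 [ 0.5783 -0.2979  0.0681] (array([ 580.4, -302.5]), array([77.5, 58.4]), 86.9)
side [362. 144.] 724 [ 0.5767 -0.2917  0.0674] (array([ 580.6, -300.4]), array([81.9, 59.6]), 86.6)
side [210. 305.] 1380 [0.5226 0.1904 0.0614] (array([525.5, 185.7]), array([58.4, 77.1]), 8.6)
```

View pics/side8.png

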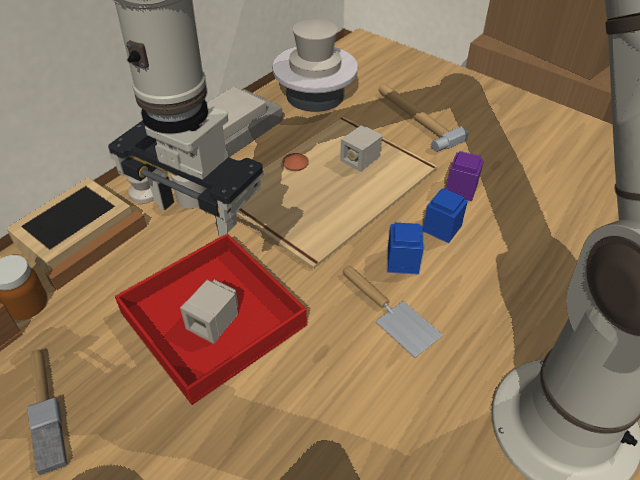

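The faulty block lies in the tray at (210,310), with its empty recess visible. The sound one lies on the board at (360,147), and the gripper is clear of everything.

```bash
python3 -c "
from cell import ctrl
print(ctrl.sign_off())"
```

```text
the job is handed in; nothing more can be done
None
```

The job is done and handed in, at about 27 s of the 70 s allowed; the sign-off gives no verdict. I laid both blocks over on their sides while gripped, let go of each, and then put the faulty one in the red tray.

- **Which block:** the side camera showed a boss with a brass centre in the right block and an empty recess in the left one. The left block was the faulty one.
- **Sound block (right):** it lies flat on the board, centred near x 0.580, y -0.302, about 0.1 m from the board's centre. Its upper face is at z 0.068, as expected for a lying block.
- **Faulty block (left):** it lies in the tray near x 0.526, y 0.186, about 6 mm from the tray's centre. Its upper face is at z 0.061.
- **Robot:** the gripper is open about 18 cm above the grasp position and the contact force reads about zero.

No check failed. The two cameras disagreed on positions by about 2 mm, and in the last check only the side camera gave a measurement of the faulty block.

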